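# Open the handle-less desk cabinet by its touch catch

## Task

The small desk cabinet has no handles: its doors open by a push-to-open catch. With the fingers only, gripping and lifting nothing, first gently slide the round black tin along the desk until it is well clear of the left door's swing, then press the left door in near its free edge so that the catch releases and the door springs ajar, and finally push the door round from behind with a finger until it stands fully open, square to the cabinet or wider. Leave the right door shut and the other things on the desk where they are.

Things in the scene. Friction and masses are not known exactly. Their poses are not given: they have to be found in the camera images.
- cabinet: fixed white cabinet, two plain beech doors, 330 wide x 180 mm high; origin: footprint centre on the desk; x from the doors to the back, y to the left (facing the doors), z up. Shut doors: outer face x = -102 mm, inner -86; carcass front edge -80 (6 mm gap behind the doors), back +80. Doors 16 thick, 161 wide, z = 10 to 178 mm, meeting at y = 0 (4 mm gap)
- left_door (a joint): left door's angle about its upright hinge at the cabinet's left edge: 0 shut, -0.035 pressed in to the stop, up to 1.92 as the free edge swings out to the front; 1.57 square. Stiff hinge (0.03 N m): stays where put. Pressed in 2 to 4 mm at the free edge (3 N; 15 N is harmless) and let go, a plunger behind it (32 mm above the desk, 130 mm from the hinge) pushes it to 0.37 rad or a little more
- right_door (a joint): angle of the right door, mirror image of the left, same catch; to stay at 0
- left_hinge (a point): point on the left door's hinge line, at the height of the cabinet's top (180 mm); at x = -86, y = +163 mm in the cabinet's frame
- left_press (a point): point on the outer face of the left door where it is best pressed: 135 mm from the hinge line, 26 mm from the free edge, 140 mm above the desk; moves with the door, axes as the cabinet's when the door is shut
- tin: round black tin with a press-on lid, 68 mm diameter, 30 mm high, about 130 g, loose, standing on the desk in front of the left door and in its swing; origin at the centre of its underside
- pen_cup: bystander: black pen cup 52 x 76 x 104 mm with two markers in it (to about 145 mm), loose, on the desk at the left of the cabinet; origin at the centre of its underside
- note_pad: bystander: yellow block of sticky notes 38 x 51 x 16 mm, loose, about 0.2 m in front of the cabinet; origin at the centre of its underside
- coffee_cup: bystander: white coffee cup with a handle, 83 x 110 x 55 mm, loose, in front of the cabinet, to the right of its right door; origin on its underside
Things that resemble listed ones, but are neither listed nor needed, are in the scene too. Of the things that look like the tin, take the one that is farthest to the robot's right at the start.

How it is judged:
By the outcome, as a careful person would: the job done as asked, in the order asked, and still so for the second after the job is handed in, with the robot touching nothing.
It also fails if it takes over 61 s, if anything falls off the work surface, if the arm or the gripper's body presses on something with over 40 N, if the wrist force passes 120 N, or if a joint passes its speed limit or range.

## Robot

A 6-joint arm with a two-finger parallel gripper is mounted at the origin on a cart in front of the work surface, level with it; the furniture and walls round the work are solid. World frame = base frame: x ahead of the robot, y to its left, z up, the work surface at z = 0. Lengths are in mm, angles in rad, forces in N, time in s.
With the tool pointing down it reaches from about 350 to 975 mm from the base axis. Payload 7.1 kg.
Tool frame: the origin (TCP) lies at the centre of the arm's flange, where the gripper is bolted on; the fingertips stand 182 mm ahead of it and the grasp point (between the pads) lies 163 mm ahead of it; z points along the fingers, y is the line along which they close (so a half turn about z gives the same grasp; the last joint's range is limited). The gripper opens to 88 mm and grips with 3 to 60 N. Pads are 20 mm wide; open, the fingers measure 115 mm over their backs; the gripper's body (75 mm by 178 mm) begins 61 mm behind the grasp point.
Start: joints at [-1.238, 0.423, 1.63, -0, 1.089, -0.019], TCP at [215.385, -586.699, 404.675] pointing down, gripper open.
Joint ranges: [-3, 3], [-0.9, 2.11], [0.09, 2.58], [-1.31, 4.45], [0.11, 2.69], [-2.54, 2.54]. Speed limits (rad/s): [2.39, 2.39, 3.01, 3.14, 3.14, 3.14].

## Interface

Orientations are given as a rotation vector (axis times angle).
In Python, from workcell import readout, get_image, ctrl gives the robot as it stands.
- The arm moves only by the tool step_arm, never from a script. Its argument "targets" is a list that holds one entry, the list of rows, each a list of 7 numbers: the shift along the world's x, y, z as a fraction of full scale, then the turn, a rotation vector about the world's x, y, z as a fraction of full scale, then the opening, from 0 (shut) to 1 (fully open). In form: [[[dx, dy, dz, wx, wy, wz, claw], ...]]. A call has exactly 5 rows; each row shifts and turns the commanded pose from where the row before left it; what a row does not reach is not made up. Full scale, the value 1, is 0.05 m for a shift and 4 degrees for a turn. A row lasts 1/8 s, in which the tool goes at most 62.5 mm and 10.7 degrees, less where a joint would pass 70% of its speed; a pose out of reach is approached as far as the arm can. A call with a number of a shift or a turn outside -1 to 1 is refused whole. A call with a gripper value outside its range is refused whole. The fingers move at their own pace and stop on an object; the grip force is fixed at half the most. Time passes only in rows, so rows that do not move let the fingers close, or fill a call up. It gives the time, the measured TCP pose, the force, the opening and the grip force at its end, in the units of the state.
- readout.get_obs(): the state, without advancing time (a new reading comes with each control period).
- get_image(name): name is "side" or "top" or "wrist"; returns a dict with "pixels" (384x512x3 uint8, red, green, blue), "intrinsics" (3x3 intrinsics, pixels), "extrinsics" (4x4, takes a point from world to camera coordinates). Camera axes: x right, y down, z forward; pixel columns grow to the right and rows downward; lengths in mm; the calibration is good to about 2 mm. A picture is of the moment at which its call begins. There is no depth.
- ctrl.close_job(): hands the job in; it is judged then, once.
The state is a dict: "t": time; "qpos": joint angles; "qvel": joint speeds; "joint_torque": joint torques, N m; "ee_pos": TCP position; "orientation": TCP orientation; "ft_force": force on the tool from outside, world axes, zero at the start; "moment": the same for the moment, N m; "width": finger opening in mm; "grasp_force": force on a finger pad.
Only numpy, scipy, OpenCV 4.12 (cv2) and the standard library are available. Lean on these libraries where they do the work, as an engineer would, in place of code of your own. Each camera call takes 0.05 s, during which the arm holds its last target. There are 200 camera calls.

## Working session

There is one attempt and no reset: what is moved stays moved. The work goes in short steps, Python scripts to look and compute and a tool call to move; the robot and the scene stay as the last step left them, time stands still between calls to the robot, and variables do not carry over. Pictures are saved under pics/ and viewed, at most 10 in all, crops included, and the job is handed in when it is done.

Besides the shell and the picture viewer there is one more tool, called as name([rows], argument=value, ...), one row to a line, values as JSON. step_arm: Moves the arm, as the interface text tells. Shift numbers are shares of 0.05 m and turn numbers shares of 4 degrees, none past 1 either way. Its arguments: {"type":"object","properties":{"targets":{"type":"array"}},"required":["targets"]}

```bash
mkdir -p pics; ls; cat > h.py <<'E'
import numpy as np, cv2
from workcell import readout, get_image, ctrl
def snap(n,f):
    d=get_image(n); cv2.imwrite('pics/'+f,cv2.cvtColor(d['pixels'],cv2.COLOR_RGB2BGR)); np.savez('pics/'+f+'.npz',**d); return d
def load(f): return dict(np.load('pics/'+f+'.npz'))
def ray(d,u,v):
    E=np.array(d['extrinsics'],float);K=np.array(d['intrinsics'],float)
    r=E[:3,:3].T@np.linalg.solve(K,[u,v,1.]);c=-E[:3,:3].T@E[:3,3];return c,r
def onz(d,u,v,z):
    c,r=ray(d,u,v);return c+r*(z-c[2])/r[2]
def proj(d,p):
    E=np.array(d['extrinsics'],float);q=np.array(d['intrinsics'])@(E[:3,:3]@np.array(p,float)+E[:3,3]);return q[:2]/q[2]
E
python3 - <<'E'
from h import *
a=snap('top','top0.png');b=snap('side','side0.png')
for d in(a,b): print(ray(d,256,192))
o=readout.get_obs();print(o['t'],o['ee_pos'],o['orientation'],o['ft_force'])
cv2.imwrite('pics/both.png',cv2.resize(np.vstack([cv2.imread('pics/top0.png'),cv2.imread('pics/side0.png')]),(400,600)))
E
```

```text
pics
(array([ 301.28151089,  -35.07987483, 1402.69791285]), array([ 0.18016711,  0.00565455, -0.98368811]))
(array([290.5944532 , 871.5377613 , 490.23191431]), array([ 0.24605308, -0.90729578, -0.34110178]))
0.1 [ 215.31741936 -586.4859531   403.9801443 ] [-3.09177021e+00 -5.49596203e-01  3.62490374e-04] [-0.74014381 -0.30383603  0.13934047]
```

View pics/top0.png

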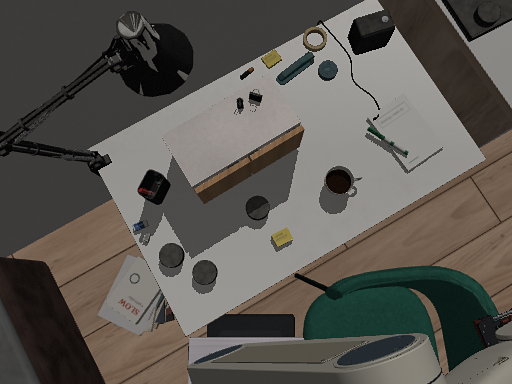

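View pics/side0.png

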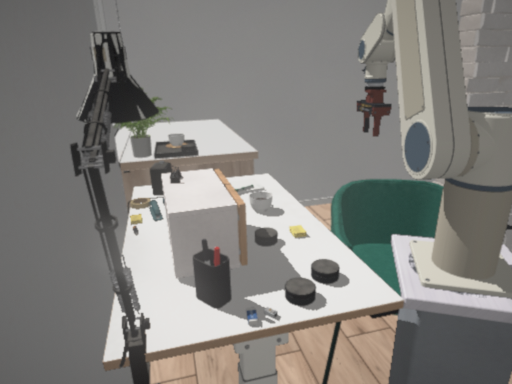

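Top view: the black round tins are at (258,208), (172,255) and (205,272). The one farthest to the robot's right is (258,208), which is also the one in front of the left door. The cabinet top spans about (165,138) to (303,150), the left door's top edge is near (200,195)-(250,165), the cup is at (153,187), the pad at (282,238) and the coffee cup at (339,180). The side view agrees, with this tin at (266,236).

```bash
python3 - <<'E'
from h import *
d=load('top0.png');im=d['pixels']
c=cv2.cvtColor(im[80:280,120:370],cv2.COLOR_RGB2BGR)
cv2.imwrite('pics/crop.png',cv2.resize(c,None,fx=3,fy=3,interpolation=cv2.INTER_CUBIC))
hsv=cv2.cvtColor(im,cv2.COLOR_RGB2HSV)
m=(hsv[...,2]<62).astype(np.uint8)
n,l,s,ce=cv2.connectedComponentsWithStats(m)
for i in range(1,n):
    x,y,w,h,a=s[i]
    if 150<a<1500 and 110<x<350: print('dark',s[i],ce[i],onz(d,*ce[i],30).round())
y=((hsv[...,0]>20)&(hsv[...,0]<34)&(hsv[...,1]>110)).astype(np.uint8)
n,l,s,ce=cv2.connectedComponentsWithStats(y)
for i in range(1,n):
    if s[i][4]>60: print('yel',s[i],ce[i],onz(d,*ce[i],16).round())
w=((hsv[...,0]>5)&(hsv[...,0]<22)&(hsv[...,1]>75)).astype(np.uint8)
w[:130]=0;w[205:]=0;w[:,:185]=0;w[:,310:]=0
n,l,s,ce=cv2.connectedComponentsWithStats(w)
for i in range(1,n):
    if s[i][4]>60:
        r=cv2.minAreaRect(np.argwhere(l==i)[:,::-1].astype(np.float32)); print('wood',s[i],r,[onz(d,*p,178)[:2].round() for p in cv2.boxPoints(r)])
E
```

```text
dark [276  53  39  32 255] [294.09411765  70.40784314] [ 923. -141.   30.]
dark [ 197  130  107   74 1482] [250.3245614  167.75775978] [624. -11.  30.]
dark [325 168  29  27 537] [338.49534451 180.83985102] [ 585. -263.   30.]
dark [138 170  33  35 731] [154.35841313 186.80574555] [568. 263.  30.]
dark [245 195  25  26 474] [256.88607595 207.35232068] [508. -30.  30.]
dark [159 243  25  25 474] [171.29324895 255.23839662] [374. 208.  30.]
dark [192 260  25  25 448] [204.36160714 272.14285714] [328. 115.  30.]
dark [156 300  19  27 191] [164.09947644 315.19371728] [212. 222.  30.]
dark [ 337  335   78   31 1079] [375.28174235 349.67099166] [ 122. -348.   30.]
dark [194 345  48  19 211] [217.37440758 353.85308057] [112.  76.  30.]
yel [261  49  21  20 219] [271.30136986  58.79908676] [967. -73.  16.]
yel [272 228  21  19 224] [281.78125    236.75446429] [ 426. -100.   16.]
wood [ 194  130  110   74 2130] ((251.2058563232422, 164.17645263671875), (18.35034942626953, 123.99347686767578), 59.03623962402344) [array([536., 132.]), array([ 705., -142.]), array([ 662., -166.]), array([495., 107.])]
```

View pics/crop.png

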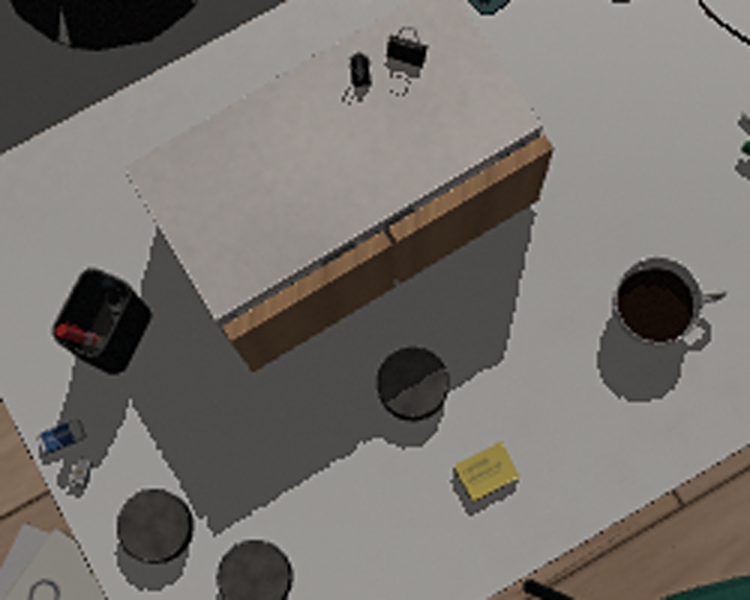

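The crop shows the tin at crop (413,384), i.e. image (257.7,208), in front of the door seam. It is the rightmost of the three tins, so it is the one meant. The carcass front-top corners are at crop (217,320) and (540,128), and the back-left corner is at (127,175).

```bash
cat > geo.py <<'E'
from h import *
d=load('top0.png');f=lambda u,v,z:onz(d,120+u/3,80+v/3,z)[:2]
L=f(217,320,180);R=f(540,128,180);B=f(127,175,180)
ey=(L-R)/np.linalg.norm(L-R);ex=np.array([ey[1],-ey[0]])
O=(L+R)/2+80*ex
W=lambda x,y:O+x*ex+y*ey
C=lambda p:np.array([(np.array(p)[:2]-O)@ex,(np.array(p)[:2]-O)@ey])
H=W(-86,163)
E
python3 - <<'E'
from geo import *
print(L,R,B,'w',np.linalg.norm(L-R),'dep',np.linalg.norm(L-B),'ang',np.degrees(np.arctan2(ex[1],ex[0])))
print('O',O,'ex',ex,'ey',ey,'hinge',H)
print('door bl corner',f(252,370,10),'exp',W(-102,163), 'seam top',C(f(390,240,178)))
for n,p in dict(tin=[508,-30],cup=[568,263],pad=[426,-100],cof=[585,-263],t2=[374,208],t3=[328,115],start=[215,-586]).items(): print(n,p,C(p).round(), 'dist hinge',np.linalg.norm(np.array(p)-H).round())
print('press',W(-102,28),'perp',H-ex*163)
for u,v in [(205,335),(183,336),(100,150),(484,158)]: print('desk corner',onz(d,u,v,0)[:2].round())
E
```

```text
[539.12646238 133.93103452] [ 709.16063154 -142.84131744] [666.86650889 214.90882761] w 324.8300378501731 dep 151.2445782706692 ang 31.564346906031222
O [692.30777309  37.42132299] ex [0.85205283 0.52345581] ey [-0.52345581  0.85205283] hinge [533.70793368 131.28873446]
door bl corner [523.28933978 122.62335707] exp [520.07508845 122.91344157] seam top [-96.80453445   0.82482029]
tin [508, -30] [-192.   39.] dist hinge 163.0
cup [568, 263] [ 12. 257.] dist hinge 136.0
pad [426, -100] [-299.   22.] dist hinge 255.0
cof [585, -263] [-249. -200.] dist hinge 398.0
t2 [374, 208] [-182.  312.] dist hinge 177.0
t3 [328, 115] [-270.  257.] dist hinge 206.0
start [215, -586] [-733. -281.] dist hinge 785.0
press [590.74162221   7.88630997] perp [394.82332292  45.96543814]
desk corner [157. 113.]
desk corner [155. 174.]
desk corner [685. 435.]
desk corner [ 660. -701.]
```

step_arm([
  [[0.34,0.82,0,0,0,0.19,0],[0.34,0.82,0,0,0,0.19,0],[0.34,0.82,0,0,0,0.19,0],[0.34,0.82,0,0,0,0.19,0],[0.34,0.82,0,0,0,0.19,0]],
])

```text
t: 0.72
ee_pos: [300.6, -380.3, 404.5]
orientation: [-3.073, -0.652, 0.0]
ft_force: [0.6, -0.2, -0.3]
width: 41.3
grasp_force: 0.0
```

step_arm([
  [[0.34,0.82,0,0,0,0.19,0],[0.34,0.82,0,0,0,0.19,0],[0.34,0.82,0,0,0,0.19,0],[0.34,0.82,0,0,0,0.19,0],[0.34,0.82,0,0,0,0.19,0]],
])

```text
t: 1.35
ee_pos: [385.6, -175.3, 404.6]
orientation: [-3.05, -0.754, 0.0]
ft_force: [1.0, -0.0, -0.3]
width: 0.3
grasp_force: 0.0
```

step_arm([
  [[0.34,0.82,0,0,0,0.19,0],[0.34,0.82,0,0,0,0.19,0],[0.34,0.82,0,0,0,0.19,0],[0.34,0.82,0,0,0,0.19,0],[0.34,0.82,0,0,0,0.19,0]],
])

```text
t: 1.98
ee_pos: [470.6, 29.8, 404.5]
orientation: [-3.023, -0.855, 0.0]
ft_force: [0.8, -0.5, 0.9]
width: 0.5
grasp_force: 0.0
```

```bash
cat > st.py <<'E'
from geo import *
from scipy.spatial.transform import Rotation as Ro
o=readout.get_obs();M=Ro.from_rotvec(o['orientation']).as_matrix();tip=o['ee_pos']+182*M[:,2]
print('t',o['t'],'tcp',o['ee_pos'].round(1),'tip',tip.round(1),'cab',C(tip).round(1),'yaw',np.degrees(np.arctan2(M[1,1],M[0,1])).round(1),'zaxis',M[:,2].round(3),'F',np.round(o['ft_force'],1),'w',o['width'])
E
python3 st.py; python3 - <<'E'
from h import *
snap('wrist','w1.png')
E
```

```text
t 1.975 tcp [470.6  29.8 404.5] tip [470.6  29.8 222.5] cab [-192.9  109.5] yaw -58.4 zaxis [-0. -0. -1.] F [ 0.8 -0.5  0.9] w 0.5130784271329386
```

View pics/w1.png

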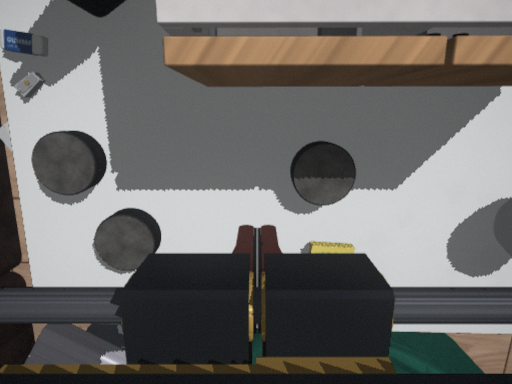

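The wrist view shows the shut doors level in the image, so the yaw is right. The tin is at (323,173), the other two tins are at (68,162) and (127,239), and the door's outer-left top corner is at about (168,66).

```bash
python3 - <<'E'
from geo import *
w=load('w1.png')
for n,u,v,z in[('tin',323,173,30),('tinL',291,173,30),('tinR',356,173,30),('doorfront-left',168,66,178),('doorback-left',166,38,178),('t3',127,239,30),('pad',331,248,16),('bottomleft',207,85,10)]:
    p=onz(w,u,v,z);print(n,p[:2].round(1),C(p).round(1))
E
```

```text
tin [509.8 -27.4] [-189.4   40.3]
tinL [492.    1.6] [-189.4   74.3]
tinR [528.2 -57.2] [-189.4    5.3]
doorfront-left [522.  122.3] [-100.7  161.5]
doorback-left [534.5 130.2] [-85.9 161.7]
t3 [333.4 116.8] [-264.3  255.5]
pad [440.7 -89.1] [-280.7   23.9]
bottomleft [522.4 124.6] [-99.1 163.2]
```

step_arm([
  [[0,0,-0.9,0,0,0,0],[0,0,-0.9,0,0,0,0],[0,0,-0.9,0,0,0,0],[0,0,-0.9,0,0,0,0],[0,0,-0.64,0,0,0,0]],
])

```text
t: 2.65
ee_pos: [469.8, 28.2, 190.7]
orientation: [-3.023, -0.854, 0.003]
ft_force: [0.7, 0.2, -0.0]
width: 0.2
grasp_force: 0.0
```

step_arm([
  [[0.086,0.052,0,0,0,0,0],[0.084,-0.136,0,0,0,0,0],[0.084,-0.136,0,0,0,0,0],[0.063,-0.102,0,0,0,0,0],[0.063,-0.102,0,0,0,0,0]],
])

```text
t: 3.28
ee_pos: [489.7, 6.6, 193.4]
orientation: [3.023, 0.853, 0.002]
ft_force: [-1.1, 0.9, 0.6]
width: 0.5
grasp_force: 0.7
```

step_arm([
  [[0.074,-0.119,0,0,0,0,0],[0.074,-0.119,0,0,0,0,0],[0.074,-0.119,0,0,0,0,0],[0.074,-0.119,0,0,0,0,0],[0.074,-0.119,0,0,0,0,0]],
])

```text
t: 3.9
ee_pos: [508.1, -23.0, 192.6]
orientation: [-3.023, -0.854, 0.0]
ft_force: [-0.8, 1.6, 1.5]
width: 0.4
grasp_force: 0.8
```

```bash
python3 st.py; python3 - <<'E'
from geo import *
w=snap('wrist','w2.png');cv2.imwrite('pics/w2s.png',cv2.resize(cv2.imread('pics/w2.png'),None,fx=1,fy=1))
E
```

```text
t 3.9 tcp [508.1 -23.  192.6] tip [508.1 -23.   10.6] cab [-188.6   44.9] yaw -58.4 zaxis [-0.  0. -1.] F [-0.8  1.6  1.5] w 0.39695491262685895
```

View pics/w2s.png

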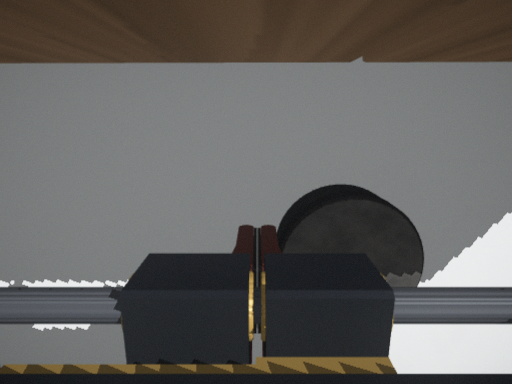

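The tin is in contact on the finger's right side, with its lid centred at about (350,262). I'll check how far off the push line it is.

```bash
python3 - <<'E'
from geo import *
w=load('w2.png')
for u,v in[(350,260),(277,240),(423,255),(350,190)]: print(C(onz(w,u,v,30)).round(1))
E
```

```text
[-187.6    3.1]
[-177.8   36.6]
[-185.1  -30. ]
[-154.7    5.3]
```

step_arm([
  [[0.074,-0.119,0,0,0,0,0],[0.074,-0.119,0,0,0,0,0],[0.074,-0.119,0,0,0,0,0],[0.074,-0.119,0,0,0,0,0],[0.074,-0.119,0,0,0,0,0]],
])

```text
t: 4.58
ee_pos: [526.6, -52.8, 192.6]
orientation: [3.023, 0.854, 0.0]
ft_force: [-1.3, 0.2, 0.8]
width: 0.8
grasp_force: 0.3
```

step_arm([
  [[0.074,-0.119,0,0,0,0,0],[0.074,-0.119,0,0,0,0,0],[0.074,-0.119,0,0,0,0,0],[0.074,-0.119,0,0,0,0,0],[0.074,-0.119,0,0,0,0,0]],
])

```text
t: 5.2
ee_pos: [545.1, -82.5, 192.7]
orientation: [-3.023, -0.854, 0.0]
ft_force: [0.0, 0.6, -0.9]
width: 0.5
grasp_force: 0.2
```

step_arm([
  [[0.063,-0.102,0,0,0,0,0],[0.03,-0.05,0,0,0,0,0],[0,0,0,0,0,0,0],[-0.1,0.17,0,0,0,0,0],[-0.1,0.17,0.1,0,0,0,0]],
])

```text
t: 5.82
ee_pos: [538.8, -72.0, 197.5]
orientation: [-3.023, -0.854, 0.002]
ft_force: [-0.2, 0.9, 0.0]
width: 0.5
grasp_force: 0.0
```

```bash
python3 st.py; python3 - <<'E'
from geo import *
o=readout.get_obs()
print('press tcp (face+30mm off)',W(-102-10-30,28),'mm')
E
```

```text
t 5.825 tcp [538.8 -72.  197.5] tip [538.6 -71.9  15.5] cab [-188.3  -12.7] yaw -58.4 zaxis [-0.001  0.    -1.   ] F [-0.2  0.9  0. ] w 0.5089279088010841
press tcp (face+30mm off) [556.65950914 -13.05192226] mm
```

step_arm([
  [[0,0,0.76,0,0,0,0],[0,0.2,0.76,0,0,0,0],[0.1,0.33,0.77,0,0,0,0],[0.13,0.33,0,0,0,0,0],[0.13,0.33,0,0,0,0,0]],
])

```text
t: 6.45
ee_pos: [557.2, -12.0, 311.9]
orientation: [-3.023, -0.855, 0.001]
ft_force: [0.3, -0.5, -0.6]
width: 0.2
grasp_force: 0.0
```

```bash
python3 st.py; python3 - <<'E'
from h import *
a=snap('top','top1.png')['pixels'][90:282,130:386]
b=snap('wrist','w3.png')['pixels']
cv2.imwrite('pics/m3.png',cv2.cvtColor(np.vstack([cv2.resize(a,(400,300)),cv2.resize(b,(400,300))]),cv2.COLOR_RGB2BGR))
E
```

```text
t 6.45 tcp [557.2 -12.  311.9] tip [557.1 -12.  129.9] cab [-141.    28.7] yaw -58.4 zaxis [-0.  0. -1.] F [ 0.3 -0.5 -0.6] w 0.186673951732
```

View pics/m3.png

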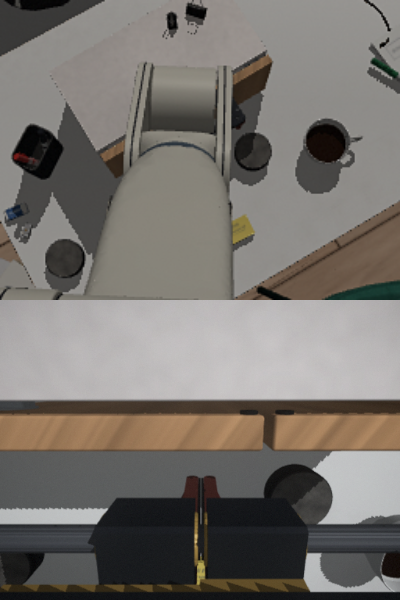

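The tin now sits at montage (252,151), in front of the right door and clear of the pad and cup. The finger is in front of the left door, left of the seam at (268,430). Next I'll press.

step_arm([
  [[0.17,0.105,0,0,0,0,0],[0.17,0.105,0,0,0,0,0],[0.034,0.021,0,0,0,0,0],[0.034,0.021,0,0,0,0,0],[0,0,0,0,0,0,0]],
])

```text
t: 7.18
ee_pos: [577.9, -0.8, 312.1]
orientation: [-3.023, -0.854, 0.0]
ft_force: [-0.6, 0.1, -0.2]
width: 0.6
grasp_force: 0.0
```

step_arm([
  [[0.034,0.021,0,0,0,0,0],[0.034,0.021,0,0,0,0,0],[0.017,0.01,0,0,0,0,0],[0,0,0,0,0,0,0],[0,0,0,0,0,0,0]],
])

```text
t: 7.8
ee_pos: [582.1, 2.0, 312.2]
orientation: [-3.023, -0.854, 0.0]
ft_force: [-0.3, 0.1, 0.1]
width: 0.7
grasp_force: 0.0
```

```bash
python3 st.py
```

```text
t 7.8 tcp [582.1   2.  312.2] tip [582.1   2.  130.2] cab [-112.5   27.5] yaw -58.4 zaxis [-0.  0. -1.] F [-0.3  0.1  0.1] w 0.6893119373135101
```

step_arm([
  [[0.017,0.01,0,0,0,0,0],[0.017,0.01,0,0,0,0,0],[0.017,0.01,0,0,0,0,0],[0,0,0,0,0,0,0],[0,0,0,0,0,0,0]],
])

```text
t: 8.43
ee_pos: [584.7, 3.3, 312.1]
orientation: [3.023, 0.854, -0.0]
ft_force: [-1.7, -3.3, -0.2]
width: 0.9
grasp_force: 1.5
```

step_arm([
  [[0.017,0.01,0,0,0,0,0],[0.017,0.01,0,0,0,0,0],[0.009,0.005,0,0,0,0,0],[0,0,0,0,0,0,0],[0,0,0,0,0,0,0]],
])

```text
t: 9.05
ee_pos: [586.6, 4.5, 312.1]
orientation: [3.023, 0.854, -0.002]
ft_force: [-3.0, -4.8, 2.1]
width: 0.2
grasp_force: 2.7
```

step_arm([
  [[0.017,0.01,0,0,0,0,0],[0,0,0,0,0,0,0],[-0.2,-0.12,0,0,0,0,0],[-0.5,-0.31,0,0,0,0,0],[-0.8,-0.49,0,0,0,0,0]],
])

```text
t: 9.68
ee_pos: [512.6, -40.7, 312.3]
orientation: [3.023, 0.856, 0.004]
ft_force: [-0.0, 0.5, -0.2]
width: 0.6
grasp_force: 0.0
```

step_arm([
  [[0,0,0.5,0,0,0,0],[0,0,0.5,0,0,0,0],[0,0,0.5,0,0,0,0],[0,0,0,0,0,0,0],[0,0,0,0,0,0,0]],
])

```text
t: 10.3
ee_pos: [512.4, -40.6, 386.5]
orientation: [-3.023, -0.854, 0.0]
ft_force: [0.2, -0.4, 0.2]
width: 0.2
grasp_force: 0.0
```

```bash
python3 st.py; python3 - <<'E'
from h import *
b=snap('wrist','w4.png')['pixels']
a=snap('side','s4.png')['pixels'][140:300,120:360]
cv2.imwrite('pics/m4.png',cv2.cvtColor(np.hstack([cv2.resize(b,(400,300)),cv2.resize(a,(400,300))]),cv2.COLOR_RGB2BGR))
E
```

```text
t 10.3 tcp [512.4 -40.6 386.5] tip [512.3 -40.6 204.5] cab [-194.2   27.8] yaw -58.4 zaxis [-0.  0. -1.] F [ 0.2 -0.4  0.2] w 0.16196541596466227
```

View pics/m4.png

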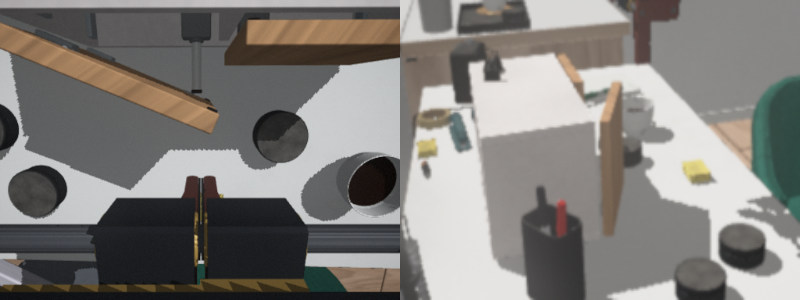

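The door is ajar with its top free-edge corners at montage (217,110) and (211,133). The right door is shut, and the tin is at (281,136).

```bash
python3 - <<'E'
from geo import *
w=load('w4.png');s=1.28
for n,u,v,z in[('in',217,110,178),('out',211,133,178),('tin',283,136,30),('Rdoor near top',226,65,178)]:
    p=C(onz(w,u*s,v*s,z)); print(n,p.round(1),'ang',np.arctan2(-86-p[0],163-p[1]).round(3),'r',np.hypot(p[0]+86,p[1]-163).round())
o=readout.get_obs()
P=lambda th,r,off:W(-86-r*np.sin(th)+off*np.cos(th),163-r*np.cos(th)-off*np.sin(th))
print('insert',W(-108,25)-o['ee_pos'][:2], 'cur',C(o['ee_pos']))
for th in np.arange(.4,1.8,.1): print(th.round(2),P(th,130,15).round(1))
E
```

```text
in [-143.    17.1] ang 0.372 r 157.0
out [-159.4   21.2] ang 0.478 r 160.0
tin [-188.6  -77.4] ang 0.403 r 261.0
Rdoor near top [-112.7   11.4] ang 0.175 r 154.0
insert [74.86367655 42.86913448] cur [-194.22790455   27.66105891]
0.4 [568.1   5. ]
0.5 [555.3   2.2]
0.6 [542.3   0.7]
0.7 [5.292e+02 5.000e-01]
0.8 [516.2   1.6]
0.9 [503.3   4. ]
1.0 [490.8   7.7]
1.1 [478.7  12.6]
1.2 [467.1  18.7]
1.3 [456.2  25.9]
1.4 [446.   34.1]
1.5 [436.8  43.4]
1.6 [428.5  53.5]
1.7 [421.2  64.4]
```

step_arm([
  [[0.75,0.43,0,0,0,0,0],[0.75,0.43,0,0,0,0,0],[0,0,-0.5,0,0,0,0],[0,0,-0.5,0,0,0,0],[0,0,-0.5,0,0,0,0]],
])

```text
t: 11.02
ee_pos: [587.4, 2.4, 310.1]
orientation: [-3.023, -0.855, 0.003]
ft_force: [0.7, 1.0, 0.1]
width: 0.1
grasp_force: 0.0
```

```bash
python3 st.py
```

```text
t 11.025 tcp [587.4   2.4 310.1] tip [587.1   2.4 128.1] cab [-107.9   25.2] yaw -58.4 zaxis [-0.002  0.    -1.   ] F [0.7 1.  0.1] w 0.13755628952050744
```

step_arm([
  [[-0.193,0.026,0,0,0,0,0],[-0.193,0.026,0,0,0,0,0],[-0.256,-0.056,0,0,0,0,0],[-0.26,-0.03,0,0,0,0,0],[-0.262,-0.004,0,0,0,0,0]],
])

```text
t: 11.65
ee_pos: [528.6, 0.1, 312.8]
orientation: [3.023, 0.854, 0.001]
ft_force: [0.6, 0.6, 0.5]
width: 0.4
grasp_force: 0.2
```

step_arm([
  [[-0.26,0.022,0,0,0,0,0],[-0.258,0.048,0,0,0,0,0],[-0.25,0.074,0,0,0,0,0],[-0.242,0.098,0,0,0,0,0],[-0.232,0.122,0,0,0,0,0]],
])

```text
t: 12.28
ee_pos: [466.7, 18.9, 312.2]
orientation: [-3.023, -0.854, -0.0]
ft_force: [0.2, -0.3, 0.7]
width: 0.4
grasp_force: 0.2
```

```bash
python3 st.py;  python3 - <<'E'
from h import *
b=snap('wrist','w5.png')['pixels']
E
```

```text
t 12.275 tcp [466.7  18.9 312.2] tip [466.7  18.9 130.2] cab [-201.9  102.3] yaw -58.4 zaxis [ 0.  0. -1.] F [ 0.2 -0.3  0.7] w 0.39017202802843964
```

View pics/w5.png

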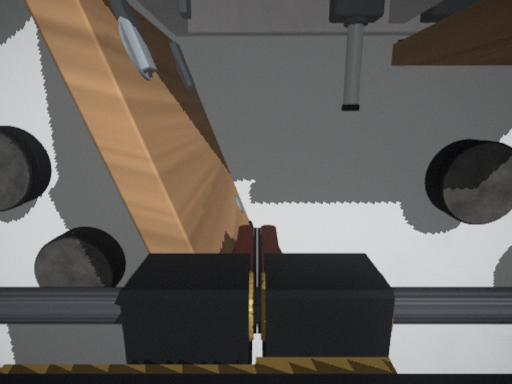

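The door is following the finger and is at about 1.2 rad, with its top edge running from (50,0) to (190,250). I'll continue the arc.

step_arm([
  [[-0.218,0.144,0,0,0,0,0],[-0.204,0.164,0,0,0,0,0],[-0.184,0.186,0,0,0,0,0],[-0.166,0.202,0,0,0,0,0],[-0.146,0.218,0,0,0,0,0]],
])

```text
t: 12.95
ee_pos: [421.0, 64.9, 312.2]
orientation: [-3.023, -0.854, -0.0]
ft_force: [1.0, -0.4, 0.5]
width: 0.1
grasp_force: 0.2
```

step_arm([
  [[-0.06,0.1,0,0,0,0,0],[0,0,0,0,0,0,0],[0.26,-0.43,0,0,0,0,0],[0.26,-0.43,0,0,0,0,0],[0,0,0.7,0,0,0,0]],
])

```text
t: 13.58
ee_pos: [444.8, 24.9, 345.9]
orientation: [-3.023, -0.851, 0.007]
ft_force: [0.8, 0.8, 0.5]
width: 0.5
grasp_force: 0.0
```

step_arm([
  [[0,0,0.9,0,0,0,0],[0.2,-0.6,0.5,0,0,0,0],[0.2,-0.9,0,0,0,0,0],[0,-0.9,0,0,0,0,0],[0,-0.9,0,0,0,0,0]],
])

```text
t: 14.2
ee_pos: [464.6, -140.5, 417.3]
orientation: [3.023, 0.854, 0.001]
ft_force: [0.5, 0.8, 0.1]
width: 0.5
grasp_force: 0.0
```

step_arm([
  [[0,-0.9,0,0,0,0,0],[0,-0.9,0,0,0,0,0],[0,-0.9,0,0,0,0,0],[0,-0.9,0,0,0,0,0],[0,0,0,0,0,0,0]],
])

```text
t: 14.82
ee_pos: [464.3, -321.6, 416.9]
orientation: [3.024, 0.849, 0.0]
ft_force: [0.1, 1.8, -0.3]
width: 0.4
grasp_force: 0.0
```

```bash
python3 st.py;  python3 - <<'E'
from h import *
a=snap('top','top6.png')['pixels'][90:290,110:377]
cv2.imwrite('pics/m6.png',cv2.cvtColor(cv2.resize(a,None,fx=2.99,fy=2.99,interpolation=cv2.INTER_CUBIC),cv2.COLOR_RGB2BGR))
E
```

```text
t 14.825 tcp [ 464.3 -321.6  416.9] tip [ 464.3 -321.7  234.9] cab [-382.2 -186.6] yaw -58.7 zaxis [ 0.    -0.001 -1.   ] F [ 0.1  1.8 -0.3] w 0.3969870923845578
```

View pics/m6.png

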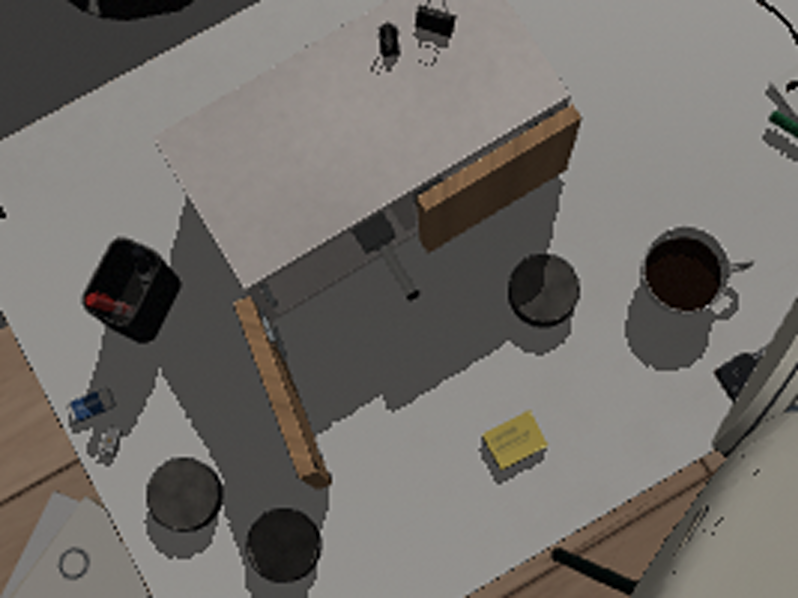

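The door stands open: its top outer edge runs from (238,303) to (305,482) and its inner edge from (254,298) to (325,470). The right door is shut, the tin is at (544,289), and the bystanders haven't moved. I'll measure the angle.

```bash
python3 - <<'E'
from geo import *
d=load('top6.png');g=lambda u,v,z:C(onz(d,110+u/2.99,90+v/2.99,z))
for a,b in[((238,303),(305,482)),((254,298),(325,470))]:
    p,q=g(*a,178),g(*b,178);v=q-p;print(p.round(),q.round(),np.linalg.norm(v).round(),'ang',np.arctan2(-v[0],-v[1]).round(3))
# top-mask check
print('tin',g(544,289,30),'t3',g(284,545,30),'pad',g(515,438,16),'coffee',g(683,270,50))
E
```

```text
[-86. 174.] [-247.  203.] 163.0 ang 1.746
[-90. 161.] [-247.  184.] 159.0 ang 1.716
tin [-193.35434073  -77.54724222] t3 [-271.0940789   256.05193719] pad [-298.58207255   20.4571172 ] coffee [-249.27663844 -195.89367484]
```

The door is at about 1.73 rad, past square, and the other things are where they were, so I'm handing in.

```bash
python3 -c "
from h import *
print(ctrl.close_job())"
```

```text
the job is handed in; nothing more can be done
None
```

The job is handed in after about 15 s of robot time: the tin was slid clear first, then the left door was pressed to release the catch and pushed open to about 1.73 rad (past square), with the right door shut and the other things where they were.

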